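# Stir the humidity-buffer beads

### The job

Lift the long stirring rod out of its stand and, with its low end down among the clay beads in the white dish, stir two full turns clockwise as seen from above, starting and finishing at the side of the dish nearest the robot. The large bead must end up clearly shifted from its old place but still in the dish. Then hang the rod upright in its stand again, as it was, and let go.

Things in the scene. Friction and masses are not known exactly. Their poses are not given: they have to be found in the camera images.
- rod: Stirring rod, 120 g, hanging upright: long plain steel shaft, 14 mm diameter, round low end; grey collar 44 mm wide; round grey handle 22 mm thick. Origin on its axis at the low end, z up along it: collar z 110-116 mm, handle z 116-186 mm; grip it from above near z = 150 mm. Its yaw does not matter. The other stand holds a brush with a like handle but pale flared bristles: not needed.
- stand: The stand in which the rod hangs at the start, fixed: dark base, two thin posts, level 90 x 90 mm aluminium plate with its top 140 mm above the bench and a round hole, 32 mm diameter, in its middle. Origin on the bench straight below the hole; z up. The shaft passes down the hole and the collar rests on the plate; the rod's low end is then 30 mm above the bench.
- dish: Round white dish of beads, fixed: 190 mm across, 50 mm high, inner radius 90, inner floor 6 mm above the bench. Origin: centre of its underside; near side -x, left +y, far +x, right -y (clockwise: near, left, far, right). One large, six small loose clay beads (20 mm wide, 18 high); none at the near side at first. Stir about 40 mm from the centre, rod end 3-10 mm above the floor, so nothing jams.
- big_bead: The large clay bead in the dish, the only one of its size: a stubby upright cylinder 30 mm in diameter, 24 mm high, 30 g, terracotta. Origin at the centre of its underside. At the start it lies in the right part (-y) of the dish, 36 to 47 mm from the dish's centre; clockwise stirring pushes it away from there.
Mind the look-alikes: they are no part of the job. Leave any red look-alike of the dish alone.

How it is judged:
On the way, in this order (a step that is already met when the one before it is completed fails the run):
1. the rod's low end is down among the beads (at most 18 mm above the dish's inner floor), at the side of the dish nearest the robot (z of rod in the frame of dish between 0 and 0.024 m and horizontal distance between rod and dish below 0.086 m and x of rod in the frame of dish below -0.02 m).
2. first turn: it passes the left side (z of rod in the frame of dish between 0 and 0.024 m and horizontal distance between rod and dish below 0.086 m and y of rod in the frame of dish above 0.02 m and x of rod in the frame of dish between -0.02 and 0.02 m).
3. first turn: the low end of the rod passes the far side (z of rod in the frame of dish between 0 and 0.024 m and horizontal distance between rod and dish below 0.086 m and x of rod in the frame of dish above 0.02 m and y of rod in the frame of dish above -0.02 m).
4. first turn: it passes the right side (z of rod in the frame of dish between 0 and 0.024 m and horizontal distance between rod and dish below 0.086 m and y of rod in the frame of dish below -0.02 m and x of rod in the frame of dish above -0.02 m).
5. first turn: it is back at the near side (all of step 1 and y of rod in the frame of dish below 0.02 m).
6. second turn: it passes the left side (z of rod in the frame of dish between 0 and 0.024 m and horizontal distance between rod and dish below 0.086 m and y of rod in the frame of dish above 0.02 m and x of rod in the frame of dish below 0.02 m).
7. second turn: the low end of the rod passes the far side (all of step 3).
8. second turn: it passes the right side (all of step 4).
9. second turn: it is back at the near side (all of step 5).
At the end, for the whole second after the job is handed in: The rod hangs still in its own stand again: axis within 20 mm of the hole's middle at the low end, low end 22 to 38 mm above the bench, within 10 degrees of upright; the large bead lies still in the dish, at least 10 mm from where it was at the start (horizontal distance between rod and stand below 0.02 m and z of rod in the frame of stand between 0.022 and 0.038 m and angle between rod's own z axis and vertical below 0.17 rad and linear speed of each of rod, big_bead below 0.05 m/s and horizontal distance between big_bead and dish below 0.09 m and z of big_bead in the frame of dish below 0.05 m and distance of big_bead from where it was at the start of the episode above 0.01 m); the robot touches nothing.
It also fails if it takes over 61 s, if anything falls off the work surface, if the arm or the gripper's body presses on something with over 40 N, if the wrist force passes 120 N, or if a joint passes its speed limit or range.

### The arm

A 6-joint arm with a two-finger parallel gripper is mounted at the origin on the work surface. World frame = base frame: x ahead of the robot, y to its left, z up, the work surface at z = 0. Lengths are in m, angles in rad, forces in N, time in s.
With the tool pointing down it reaches from about 0.375 to 0.975 m from the base axis. Payload 3.8 kg.
Tool frame: the origin (TCP) lies on the centre line of the jaws, within the pads' length; the fingertips stand 22 mm ahead of it and the grasp point (between the pads) lies 3 mm ahead of it; x points along the fingers, y is the direction in which the jaws open and shut, and the axes are right-handed (so a half turn about x gives the same grasp; the last joint's range is limited). The gripper opens to 85 mm and grips with 20 to 120 N. Pads are 22 mm wide; open, the fingers measure 114 mm over their backs; the gripper's body (76 mm by 85 mm) begins 54 mm behind the grasp point. The pads swing forward as they close: fully open they stand 13 mm farther back than shut.
Start: joints at [-1.346, 0.264, 1.604, -0, 1.274, -0.037], TCP at [0.175, -0.652, 0.253] pointing down, gripper open.
Joint ranges: [-2.63, 2.63], [-0.94, 2.18], [0.31, 2.57], [-1.31, 4.45], [0, 2.66], [-2.55, 2.55]. Speed limits (rad/s): [2.57, 2.57, 3.14, 3.14, 3.14, 3.14].

### API

Orientations are given as a rotation vector (axis times angle).
In Python, from workcell import monitor, eyes, finish_job gives the robot as it stands. The module is installed in compiled form; this text tells all that it offers.
- The arm moves only by the tool play_rows, never from a script. Its argument "deltas" is a list of rows, each an object of numbers: "wx", "wy", "wz": the turn, a rotation vector about the world's x, y, z in degrees; "x", "y", "z": the shift along the world's x, y, z in mm; "fingers": the closure, from -1 (fully open) to 1 (shut), so that 0 is half open. A call has 1 to 20 rows; each row is the pose to reach, as a shift and turn from the pose commanded when the call began; what a row does not reach only later rows make up. A row lasts 1/8 s, in which the tool goes at most 62.5 mm and 10.7 degrees, less where a joint would pass 70% of its speed; a pose out of reach is approached as far as the arm can. A call with a gripper value outside its range is refused whole. The fingers move at their own pace and stop on an object; "grip_force" is the grip in N (left out, the last holds). Time passes only in rows, so rows that repeat a pose let the fingers close. It gives the time, the measured TCP pose, the force and the opening at its end, in the units of the state.
- monitor.read_state(): the state, without advancing time (a new reading comes with each control period).
- eyes.read_camera(name): name is "scene" or "top"; returns a dict with "frame" (420x560x3 uint8, red, green, blue), "depth" (420x560 float32, m along the optical axis (not along the pixel's ray), 0 where there is no reading), "K" (3x3 intrinsics, pixels), "view" (4x4, takes a point from world to camera coordinates). Camera axes: x right, y down, z forward; pixel columns grow to the right and rows downward; lengths in m; the calibration is good to about 2 mm. A picture is of the moment at which its call begins.
- finish_job(): hands the job in, once; it reports no verdict.
The state is a dict: "time": time; "q": joint angles; "joint_vel": joint speeds; "joint_torque": joint torques, N m; "tool_pos": TCP position; "tcp_rot": TCP orientation; "wrist_force": force on the tool from outside, world axes, zero at the start; "torque": the same for the moment, N m; "width": opening from 0.0 (shut) to 1.0 (fully open).
Only numpy, scipy, OpenCV 4.12 (cv2) and the standard library are available. Lean on these libraries where they do the work, as an engineer would, in place of code of your own. Each camera call takes 0.05 s, during which the arm holds its last target.

## Working session

There is one attempt and no reset: what is moved stays moved. The work goes in short steps, Python scripts to look and compute and a tool call to move; the robot and the scene stay as the last step left them, time stands still between calls to the robot, and variables do not carry over. Pictures are saved under pics/ and viewed, and the job is handed in when it is done.

Besides the shell and the picture viewer there is one more tool, called after "Call:" by a JSON object that holds its "fn" and its "kwargs", one argument or row to a line. play_rows: Moves the arm, as the interface text tells. Its arguments: {"type":"object","properties":{"deltas":{"type":"array"},"grip_force":{"type":"number"}},"required":["deltas"]}

```bash
mkdir -p pics; cat > h.py <<'E'
import numpy as np, cv2
from workcell import monitor, eyes, finish_job
def cam(n):
    c=eyes.read_camera(n); return c
def save(c,p,box=None,s=1):
    im=c['frame'][:,:,::-1]
    if box: im=im[box[1]:box[3],box[0]:box[2]]
    im=cv2.resize(im,None,fx=s,fy=s,interpolation=cv2.INTER_CUBIC); cv2.imwrite(p,im)
def px2w(c,u,v,d=None,z=None):
    K=c['K'];T=np.linalg.inv(c['view']);r=np.linalg.inv(K)@[u,v,1.]
    if z is not None:
        o=T[:3,3];dr=T[:3,:3]@r;return o+dr*(z-o[2])/dr[2]
    d=c['depth'][int(round(v)),int(round(u))] if d is None else d
    return (T@np.r_[r*d,1])[:3]
E
python3 - <<'E'
from h import *
import pickle
for n in('top','scene'):
    c=cam(n);save(c,f'pics/{n}0.png',s=1.4);pickle.dump(c,open(n+'0.pkl','wb'))
    print(np.linalg.inv(c['view'])[:3].round(3),c['K'][0])
print(monitor.read_state())
E
```

```text
[[ 0.024 -0.983  0.18   0.48 ]
 [-1.    -0.025 -0.004 -0.019]
 [ 0.009 -0.18  -0.984  0.85 ]] [391.29287019   0.         281.80662649]
[[ 0.822  0.409 -0.396  1.036]
 [ 0.569 -0.598  0.564 -0.634]
 [-0.006 -0.689 -0.725  0.838]] [518.55226265   0.         281.0774183 ]
{'time': 0.1, 'q': array([-1.34591474e+00,  2.64680765e-01,  1.60529271e+00, -8.34496256e-07,
        1.27366759e+00, -3.69020904e-02]), 'joint_vel': array([-0.0004574 , -0.00119373, -0.00401519, -0.00087588, -0.00054055,
       -0.00013863]), 'joint_torque': array([ 9.98639916e-04, -5.16705215e+01, -3.68590629e+01, -5.75438833e-06,
        6.31584349e-03,  2.21569383e-05]), 'tool_pos': array([ 0.17454838, -0.65138793,  0.25205462]), 'tcp_rot': array([ 2.08241369,  0.27630713, -2.08281919]), 'wrist_force': array([-0.41411185,  0.44179372, -0.18464114]), 'torque': array([0.05519525, 0.04601034, 0.00742723]), 'width': 0.9981006908181744}
```

View pics/top0.png

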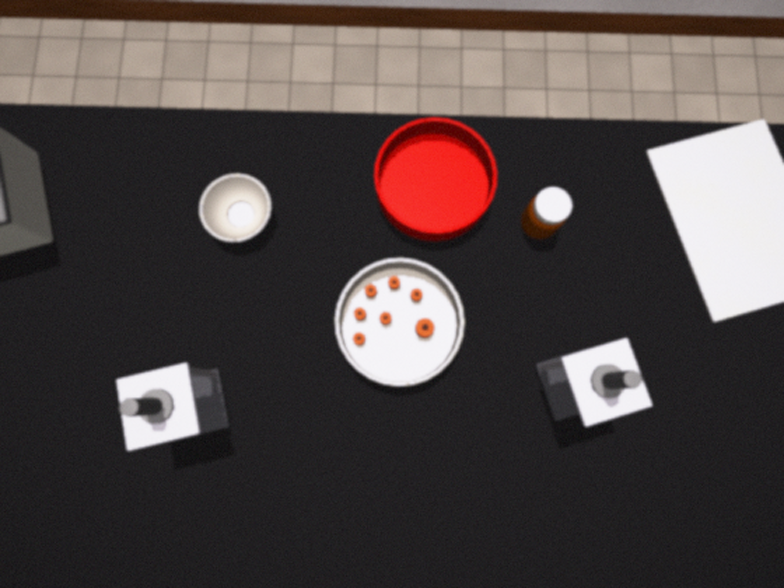

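View pics/scene0.png

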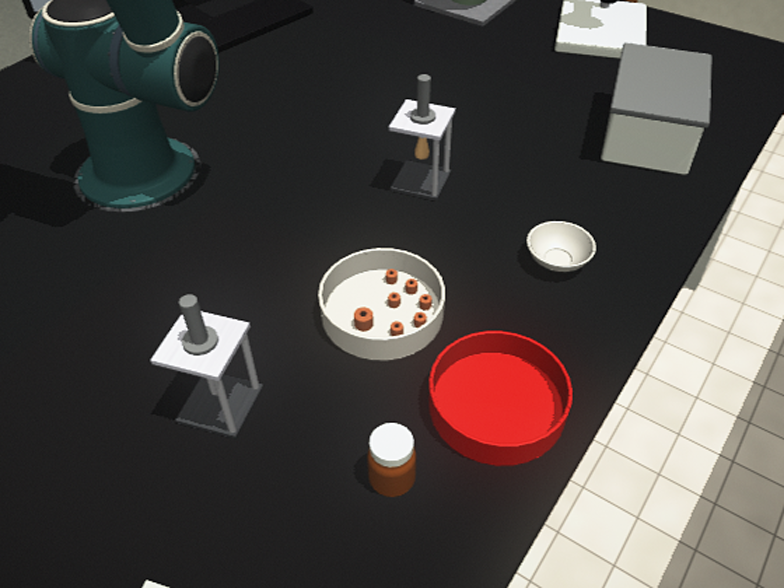

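The top view shows the rod stand at the right (handle top ≈ (631,379), collar ≈ (606,381)). The dish is at ≈ (400,322) and the large bead at ≈ (425,328). The scene view shows the brush with pale bristles in the other stand, left of the robot.

```bash
python3 - <<'E'
from h import *
import pickle
c=pickle.load(open('top0.pkl','rb'))
s=pickle.load(open('scene0.pkl','rb'))
print('top handle',px2w(c,631/1.4,379/1.4),px2w(c,631/1.4,379/1.4,z=.216))
print('collar', px2w(c,606/1.4,381/1.4,z=.146))
print('bead', px2w(c,425/1.4,328/1.4,z=.03),'dishc',px2w(c,400/1.4,322/1.4,z=.05))
for n,C in(('top',c),('scene',s)):
    H,W=C['depth'].shape
    u,v=np.meshgrid(np.arange(W),np.arange(H));T=np.linalg.inv(C['view'])
    d=C['depth'];P=np.stack([u,v,np.ones_like(u)],-1)@np.linalg.inv(C['K']).T*d[...,None]
    P=P@T[:3,:3].T+T[:3,3]
    z=P[...,2]; near=(d>0)
    m=near&(abs(P[...,0]-.4)<.1)&(P[...,1]<-.15)&(P[...,1]>-.45)
    for lo,hi in((.13,.142),(.1425,.149),(.165,.21),(.213,.22)):
        q=P[m&(z>lo)&(z<hi)]
        if len(q): print(n,lo,hi,len(q),'mean',q.mean(0).round(4),'mid',((q.max(0)+q.min(0))/2).round(4), (np.ptp(q,0)).round(3))
    q=P[m&(z>.132)&(z<.142)]
    if len(q): r=cv2.minAreaRect(q[:,:2].astype(np.float32)*1000);print(n,'plate rect',r)
    m=near&(abs(P[...,0]-.5)<.14)&(abs(P[...,1])<.14)
    # dish rim
    q=P[m&(z>.046)&(z<.054)&(np.hypot(P[...,0]-.48,P[...,1]+.03)<.12)]
    A=np.c_[2*q[:,:2],np.ones(len(q))];x=np.linalg.lstsq(A,(q[:,:2]**2).sum(1),rcond=None)[0]
    print(n,'rim',x[:2],np.sqrt(x[2]+x[0]**2+x[1]**2),len(q))
    q=P[m&(z>.026)&(z<.034)&(np.hypot(P[...,0]-x[0],P[...,1]-x[1])<.075)];print('bead',len(q),q.mean(0) if len(q) else '')
save(c,'pics/c1.png',(370,230,490,320),6);save(s,'pics/c2.png',(90,190,200,320),4)
E
```

```text
top handle [ 0.50463288 -0.29631411  0.21443684] [ 0.50457188 -0.29563167  0.216     ]
collar [ 0.50399825 -0.29406523  0.146     ]
bead [ 0.58034575 -0.06944159  0.03      ] dishc [ 0.5858495  -0.03126329  0.05      ]
top 0.13 0.142 968 mean [ 0.4771 -0.2962  0.1394] mid [ 0.4746 -0.3005  0.1365] [0.051 0.102 0.011]
top 0.1425 0.149 137 mean [ 0.49   -0.294   0.1456] mid [ 0.4768 -0.3053  0.1457] [0.044 0.089 0.006]
top 0.165 0.21 46 mean [ 0.4971 -0.2911  0.1893] mid [ 0.4973 -0.2921  0.1876] [0.005 0.009 0.044]
top 0.213 0.22 28 mean [ 0.498  -0.2963  0.2153] mid [ 0.4978 -0.2967  0.2159] [0.003 0.016 0.005]
top plate rect ((487.4217834472656, -301.3890686035156), (54.838016510009766, 91.16016387939453), 17.480743408203125)
top rim [ 0.58828067 -0.02904044] 0.09123026485538152 287
bead 163 [ 0.58384199 -0.06231075  0.02951312]
scene 0.13 0.142 533 mean [ 0.4816 -0.3123  0.1394] mid [ 0.4767 -0.3027  0.1366] [0.046 0.101 0.011]
scene 0.1425 0.149 62 mean [ 0.4908 -0.3066  0.145 ] mid [ 0.4802 -0.302   0.1456] [0.039 0.091 0.006]
scene 0.213 0.22 9 mean [ 0.4984 -0.2986  0.2154] mid [ 0.4983 -0.2981  0.2156] [0.003 0.013 0.003]
scene plate rect ((476.7187805175781, -302.664306640625), (101.24527740478516, 46.40491485595703), 89.98616027832031)
scene rim [ 0.59160428 -0.03129164] 0.09144920972327938 236
bead 143 [ 0.58823695 -0.06186496  0.02925071]
```

View pics/c1.png

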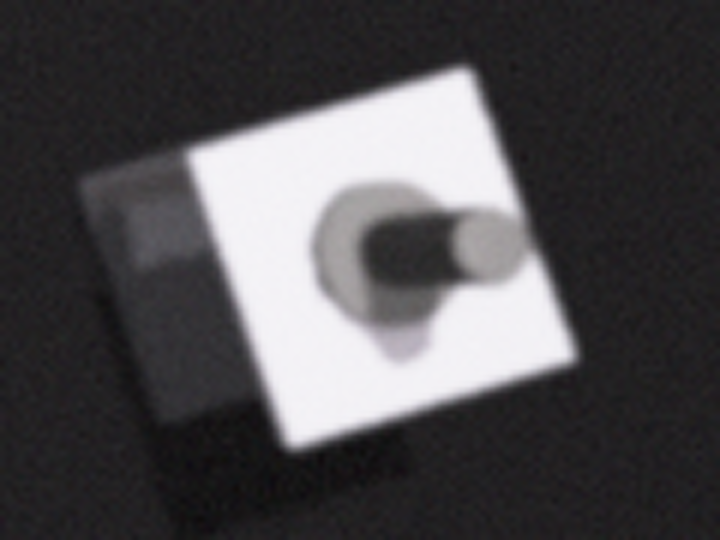

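View pics/c2.png

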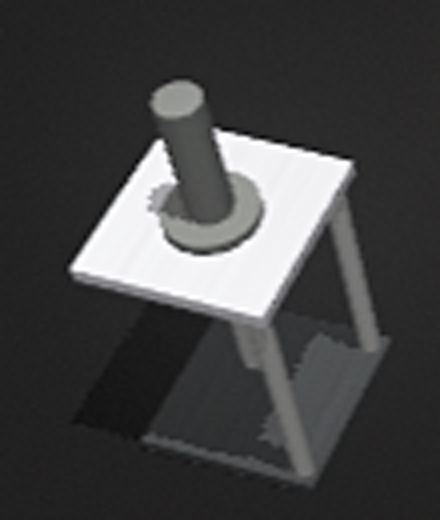

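The top crop shows the plate with corners (190,150), (468,66), (578,360) and (288,450). The collar centre is at (382,252) and the handle top at (489,246). The scene crop shows a plain shaft between the posts, so this is the rod.

```bash
python3 - <<'E'
from h import *
import pickle
c=pickle.load(open('top0.pkl','rb'))
s=pickle.load(open('scene0.pkl','rb'))
f=lambda x,y:((x+.5)/6-.5+370,(y+.5)/6-.5+230)
cs=[px2w(c,*f(*p),z=.14) for p in((190,150),(468,66),(578,360),(288,450))]
print('plate',np.mean(cs,0),[np.linalg.norm(cs[i]-cs[i-1]).round(4) for i in range(4)])
print('collar',px2w(c,*f(382,252),z=.146),'handle',px2w(c,*f(489,246),z=.216))
g=lambda x,y:((x+.5)/4-.5+90,(y+.5)/4-.5+190)
cs=[px2w(s,*g(*p),z=.14) for p in((71,268),(265,318),(355,162),(215,130))]
print('S plate',np.mean(cs[::2],0),[np.linalg.norm(cs[i]-cs[i-1]).round(4) for i in range(4)])
print('S collar',px2w(s,*g(212,209),z=.146),'handle',px2w(s,*g(177,100),z=.216))
save(c,'pics/d1.png',(235,180,337,280),6);save(s,'pics/d2.png',(220,170,325,260),6)
E
```

```text
plate [ 0.50441248 -0.29681914  0.14      ] [np.float64(0.0916), np.float64(0.09), np.float64(0.0916), np.float64(0.0921)]
collar [ 0.50500405 -0.29481387  0.146     ] handle [ 0.50479516 -0.296239    0.216     ]
S plate [ 0.50623337 -0.29693382  0.14      ] [np.float64(0.0919), np.float64(0.0914), np.float64(0.09), np.float64(0.069)]
S collar [ 0.50734891 -0.29890992  0.146     ] handle [ 0.5072923  -0.29935744  0.216     ]
```

View pics/d1.png

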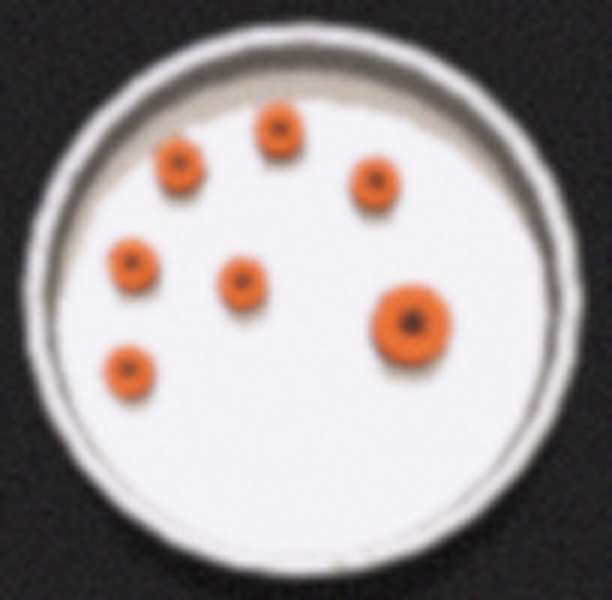

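View pics/d2.png

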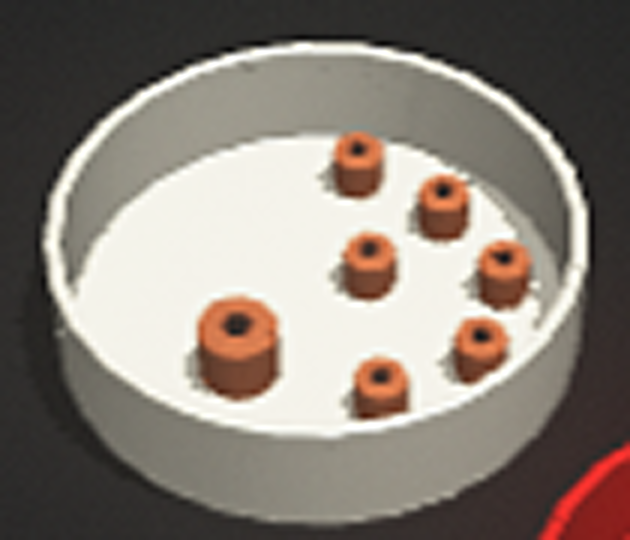

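The dish rim spans x 25–580 and y 22–577 in the top crop. The large bead's top is centred at about (412,322), and the near side is clear.

```bash
python3 - <<'E'
from h import *
import pickle
c=pickle.load(open('top0.pkl','rb'));s=pickle.load(open('scene0.pkl','rb'))
f=lambda x,y:((x+.5)/6-.5+235,(y+.5)/6-.5+180)
for p in((25,300),(580,300),(302,22),(302,577),(302,299)): print(p,px2w(c,*f(*p),z=.05))
print('bead',px2w(c,*f(412,321),z=.03))
for p in ((180,160),(280,127),(376,182),(134,262),(243,281),(130,370)): print(px2w(c,*f(*p),z=.024).round(3))
g=lambda x,y:((x+.5)/6-.5+220,(y+.5)/6-.5+170)
ps=[px2w(s,*g(*p),z=.05) for p in((45,230),(588,228),(320,42),(320,436),(150,76),(150,400),(500,88),(500,395))]
A=np.array([[2*p[0],2*p[1],1] for p in ps]);x=np.linalg.lstsq(A,np.array([p[0]**2+p[1]**2 for p in ps]),rcond=None)[0];print('scene dish',x[:2],np.sqrt(x[2]+x[0]**2+x[1]**2))
print('bead S',px2w(s,*g(238,327),z=.03))
from scipy.spatial.transform import Rotation as R
print(R.from_rotvec(monitor.read_state()['tcp_rot']).as_matrix().round(3))
E
```

```text
(25, 300) [0.58426916 0.06545372 0.05      ]
(580, 300) [ 0.58909081 -0.12519915  0.05      ]
(302, 22) [ 0.68500487 -0.02737018  0.05      ]
(302, 577) [ 0.49280228 -0.03172863  0.05      ]
(302, 299) [ 0.58701924 -0.02959213  0.05      ]
bead [ 0.58288003 -0.06872709  0.03      ]
[0.64  0.015 0.024]
[ 0.653 -0.021  0.024]
[ 0.633 -0.055  0.024]
[0.602 0.03  0.024]
[ 0.596 -0.009  0.024]
[0.564 0.03  0.024]
scene dish [ 0.59119402 -0.03109698] 0.09606953662363019
bead S [ 0.58500823 -0.07030444  0.03      ]
[[-0.     0.259 -0.966]
 [ 0.002 -0.966 -0.259]
 [-1.    -0.002 -0.   ]]
```

Measured: hole and rod axis ≈ (0.505, -0.297), dish centre ≈ (0.589, -0.030), large bead ≈ (0.584, -0.069). The bead is 39 mm from the dish centre, which fits the given 36–47 mm. Next I move above the rod.

Call:
{"fn": "play_rows", "kwargs": {
  "deltas": [
    {"x":15,"y":16,"z":25,"fingers":-1},
    {"x":50,"y":54,"z":40,"fingers":-1},
    {"x":90,"y":96,"z":40,"fingers":-1},
    {"x":130,"y":139,"z":40,"fingers":-1},
    {"x":170,"y":182,"z":40,"fingers":-1},
    {"x":210,"y":225,"z":40,"fingers":-1},
    {"x":250,"y":268,"z":40,"fingers":-1},
    {"x":290,"y":310,"z":40,"fingers":-1},
    {"x":315,"y":338,"z":40,"fingers":-1},
    {"x":330,"y":354,"z":40,"fingers":-1},
    {"x":330,"y":354,"z":40,"fingers":-1},
    {"x":330,"y":354,"z":40,"fingers":-1}
  ]
}}

```text
schema error: expected keys wx, wy, wz, x, y, z, fingers
```

```bash
python3 - <<'E'
from h import *
s=monitor.read_state();print(s['time'],s['tool_pos'],s['q'],s['wrist_force'])
c=cam('top');save(c,'pics/t2.png',(370,200,510,320),5)
c=cam('scene');save(c,'pics/s2.png',(60,100,260,320),2.5)
E
```

```text
0.1 [ 0.17454838 -0.65138793  0.25205462] [-1.34591474e+00  2.64680765e-01  1.60529271e+00 -8.34496256e-07
  1.27366759e+00 -3.69020904e-02] [-0.41411185  0.44179372 -0.18464114]
```

View pics/s2.png

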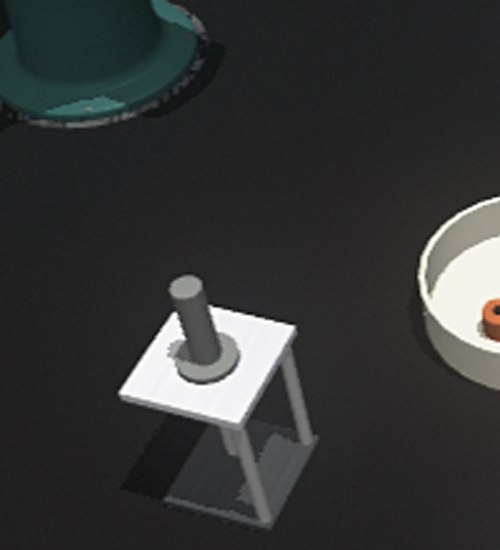

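The call was refused because every row needs all the keys, so the arm has not moved and the picture is unchanged. Resending with full rows.

Call:
{"fn": "play_rows", "kwargs": {
  "deltas": [
    {"wx":0,"wy":0,"wz":0,"x":15,"y":16,"z":25,"fingers":-1},
    {"wx":0,"wy":0,"wz":0,"x":50,"y":54,"z":40,"fingers":-1},
    {"wx":0,"wy":0,"wz":0,"x":90,"y":96,"z":40,"fingers":-1},
    {"wx":0,"wy":0,"wz":0,"x":130,"y":139,"z":40,"fingers":-1},
    {"wx":0,"wy":0,"wz":0,"x":170,"y":182,"z":40,"fingers":-1},
    {"wx":0,"wy":0,"wz":0,"x":210,"y":225,"z":40,"fingers":-1},
    {"wx":0,"wy":0,"wz":0,"x":250,"y":268,"z":40,"fingers":-1},
    {"wx":0,"wy":0,"wz":0,"x":290,"y":310,"z":40,"fingers":-1},
    {"wx":0,"wy":0,"wz":0,"x":315,"y":338,"z":40,"fingers":-1},
    {"wx":0,"wy":0,"wz":0,"x":330,"y":354,"z":40,"fingers":-1},
    {"wx":0,"wy":0,"wz":0,"x":330,"y":354,"z":40,"fingers":-1},
    {"wx":0,"wy":0,"wz":0,"x":330,"y":354,"z":40,"fingers":-1}
  ]
}}

```text
time: 1.7
tool_pos: [0.5041, -0.2988, 0.2931]
tcp_rot: [2.081, 0.273, -2.083]
wrist_force: [0.3, 0.4, -1.2]
width: 0.997
```

```bash
python3 - <<'E'
from h import *
s=monitor.read_state();print(s['time'],s['tool_pos'],s['q'],s['wrist_force'])
c=cam('scene');save(c,'pics/s3.png',(60,60,260,300),2.5)
E
```

```text
1.7 [ 0.50406284 -0.29881626  0.29310239] [-5.77183587e-01  7.41005454e-02  1.75063050e+00 -8.21259550e-04
  1.31727906e+00  7.32639066e-01] [ 0.32517675  0.35290761 -1.23134514]
```

View pics/s3.png

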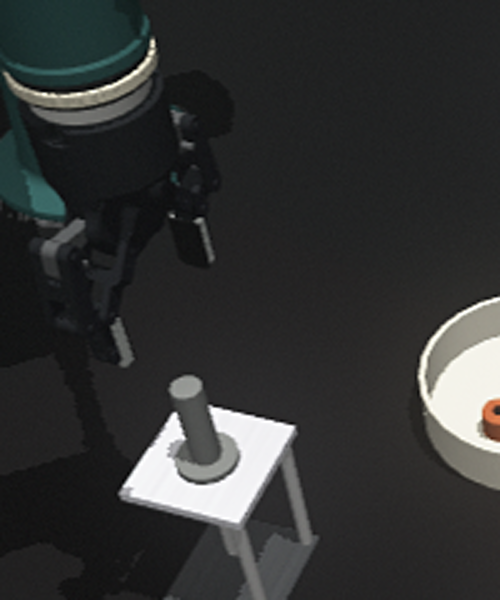

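The open jaws straddle the rod handle from above (handle top at (186,385)). Descending 110 mm with a small trim.

Call:
{"fn": "play_rows", "kwargs": {
  "deltas": [
    {"wx":0,"wy":0,"wz":0,"x":1,"y":1,"z":-20,"fingers":-1},
    {"wx":0,"wy":0,"wz":0,"x":1,"y":1,"z":-45,"fingers":-1},
    {"wx":0,"wy":0,"wz":0,"x":1,"y":1,"z":-70,"fingers":-1},
    {"wx":0,"wy":0,"wz":0,"x":1,"y":1,"z":-90,"fingers":-1},
    {"wx":0,"wy":0,"wz":0,"x":1,"y":1,"z":-103,"fingers":-1},
    {"wx":0,"wy":0,"wz":0,"x":1,"y":1,"z":-110,"fingers":-1},
    {"wx":0,"wy":0,"wz":0,"x":1,"y":1,"z":-110,"fingers":-1},
    {"wx":0,"wy":0,"wz":0,"x":1,"y":1,"z":-110,"fingers":-1}
  ]
}}

```text
time: 2.75
tool_pos: [0.5063, -0.2974, 0.1843]
tcp_rot: [2.083, 0.273, -2.08]
wrist_force: [0.9, 0.9, 0.0]
width: 1.002
```

```bash
python3 - <<'E'
from h import *
s=monitor.read_state();print(s['time'],s['tool_pos'],s['wrist_force'])
c=cam('scene');save(c,'pics/s4.png',(60,60,260,300),2.5)
c=cam('top');save(c,'pics/t4.png',(370,180,510,320),4)
E
```

```text
2.75 [ 0.50634379 -0.29737928  0.18430739] [0.86920678 0.87955696 0.04911919]
```

View pics/s4.png

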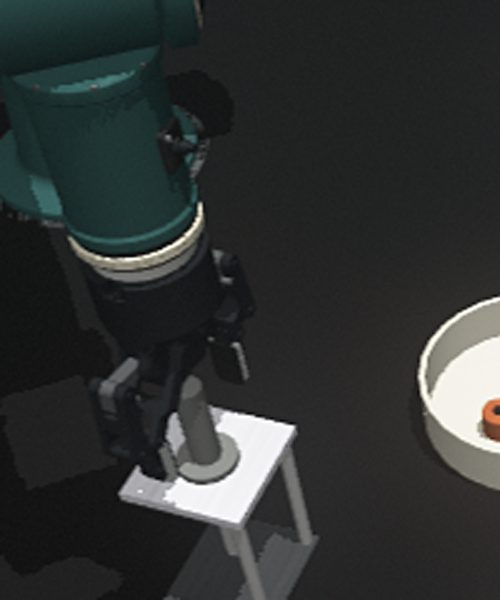

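The handle (195,430) stands between the open pads, and they clear the plate. Closing now.

Call:
{"fn": "play_rows", "kwargs": {
  "deltas": [
    {"wx":0,"wy":0,"wz":0,"x":0,"y":0,"z":0,"fingers":1},
    {"wx":0,"wy":0,"wz":0,"x":0,"y":0,"z":0,"fingers":1},
    {"wx":0,"wy":0,"wz":0,"x":0,"y":0,"z":0,"fingers":1},
    {"wx":0,"wy":0,"wz":0,"x":0,"y":0,"z":0,"fingers":1},
    {"wx":0,"wy":0,"wz":0,"x":0,"y":0,"z":0,"fingers":1},
    {"wx":0,"wy":0,"wz":0,"x":0,"y":0,"z":0,"fingers":1},
    {"wx":0,"wy":0,"wz":0,"x":0,"y":0,"z":0,"fingers":1},
    {"wx":0,"wy":0,"wz":0,"x":0,"y":0,"z":0,"fingers":1}
  ],
  "grip_force": 80
}}

```text
time: 3.85
tool_pos: [0.5058, -0.2971, 0.1835]
tcp_rot: [2.082, 0.274, -2.081]
wrist_force: [-0.6, -0.1, 1.7]
width: 0.233
```

```bash
python3 - <<'E'
from h import *
s=monitor.read_state();print(s['time'],s['tool_pos'],s['wrist_force'],s['torque'],s['width'])
E
```

```text
3.85 [ 0.50583068 -0.29711852  0.18347376] [-0.55435796 -0.06924772  1.72558301] [-0.03086007  0.03544803  0.06652903] 0.2330187975400354
```

Call:
{"fn": "play_rows", "kwargs": {
  "deltas": [
    {"wx":0,"wy":0,"wz":0,"x":0,"y":0,"z":5,"fingers":1},
    {"wx":0,"wy":0,"wz":0,"x":0,"y":0,"z":15,"fingers":1},
    {"wx":0,"wy":0,"wz":0,"x":0,"y":0,"z":35,"fingers":1},
    {"wx":0,"wy":0,"wz":0,"x":0,"y":0,"z":60,"fingers":1},
    {"wx":0,"wy":0,"wz":0,"x":0,"y":0,"z":85,"fingers":1},
    {"wx":0,"wy":0,"wz":0,"x":0,"y":0,"z":110,"fingers":1},
    {"wx":0,"wy":0,"wz":0,"x":0,"y":0,"z":130,"fingers":1},
    {"wx":0,"wy":0,"wz":0,"x":0,"y":0,"z":140,"fingers":1},
    {"wx":0,"wy":0,"wz":0,"x":0,"y":0,"z":140,"fingers":1},
    {"wx":0,"wy":0,"wz":0,"x":0,"y":0,"z":140,"fingers":1}
  ]
}}

```text
time: 5.1
tool_pos: [0.5052, -0.2967, 0.3221]
tcp_rot: [2.081, 0.276, -2.084]
wrist_force: [-0.4, 0.4, -2.4]
width: 0.239
```

```bash
python3 - <<'E'
from h import *
s=monitor.read_state();print(s['time'],s['tool_pos'],s['wrist_force'],s['torque'],s['width'])
c=cam('scene');save(c,'pics/s5.png',(60,20,260,300),2.1)
E
```

```text
5.1 [ 0.50522386 -0.2966835   0.32205951] [-0.41904606  0.40633141 -2.40212747] [ 0.00670818 -0.02947023  0.00822859] 0.23873954328823896
```

View pics/s5.png

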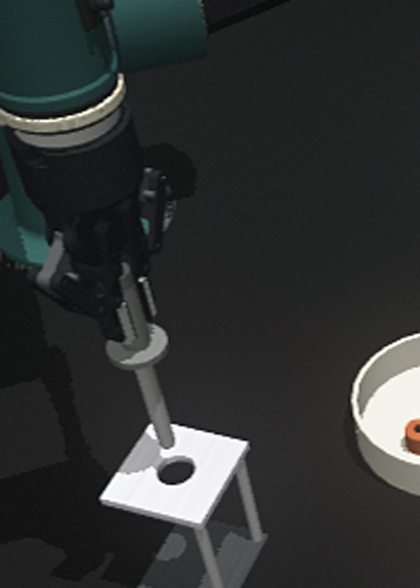

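The rod is held, its low end at (167,445) just clear of the plate, and the hole is now visible at (176,471). Measuring both.

```bash
python3 - <<'E'
from h import *
c=cam('scene');t=cam('top')
save(c,'pics/s6.png',(100,170,180,280),5);save(t,'pics/t6.png',(370,180,510,320),4)
f=lambda x,y:((x+.5)/2.1-.5+60,(y+.5)/2.1-.5+20)
print('hole',px2w(c,*f(176,471),z=.14),'low end',px2w(c,*f(167,446),z=.168))
E
```

```text
hole [ 0.50759733 -0.29858457  0.14      ] low end [ 0.50381772 -0.29728433  0.168     ]
```

View pics/s6.png

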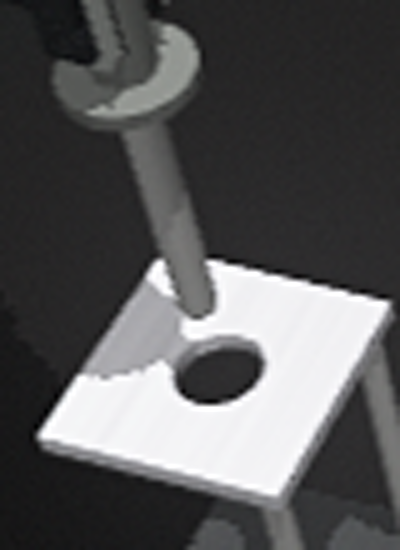

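View pics/t6.png

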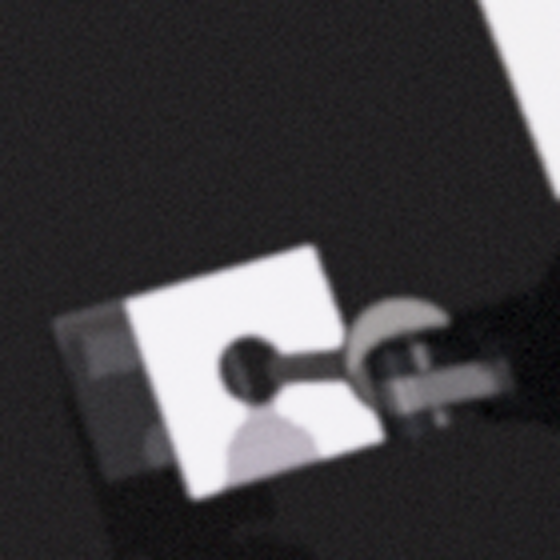

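Call:
{"fn": "play_rows", "kwargs": {
  "deltas": [
    {"wx":0,"wy":0,"wz":0,"x":2,"y":12,"z":0,"fingers":1},
    {"wx":0,"wy":0,"wz":0,"x":6,"y":37,"z":0,"fingers":1},
    {"wx":0,"wy":0,"wz":0,"x":12,"y":72,"z":0,"fingers":1},
    {"wx":0,"wy":0,"wz":0,"x":18,"y":107,"z":0,"fingers":1},
    {"wx":0,"wy":0,"wz":0,"x":24,"y":142,"z":0,"fingers":1},
    {"wx":0,"wy":0,"wz":0,"x":30,"y":177,"z":0,"fingers":1},
    {"wx":0,"wy":0,"wz":0,"x":36,"y":212,"z":0,"fingers":1},
    {"wx":0,"wy":0,"wz":0,"x":41,"y":242,"z":0,"fingers":1},
    {"wx":0,"wy":0,"wz":0,"x":44,"y":260,"z":0,"fingers":1},
    {"wx":0,"wy":0,"wz":0,"x":45,"y":267,"z":0,"fingers":1},
    {"wx":0,"wy":0,"wz":0,"x":45,"y":267,"z":-15,"fingers":1},
    {"wx":0,"wy":0,"wz":0,"x":45,"y":267,"z":-35,"fingers":1},
    {"wx":0,"wy":0,"wz":0,"x":45,"y":267,"z":-55,"fingers":1},
    {"wx":0,"wy":0,"wz":0,"x":45,"y":267,"z":-75,"fingers":1},
    {"wx":0,"wy":0,"wz":0,"x":45,"y":267,"z":-90,"fingers":1},
    {"wx":0,"wy":0,"wz":0,"x":45,"y":267,"z":-100,"fingers":1},
    {"wx":0,"wy":0,"wz":0,"x":45,"y":267,"z":-100,"fingers":1},
    {"wx":0,"wy":0,"wz":0,"x":45,"y":267,"z":-100,"fingers":1}
  ]
}}

```text
time: 7.5
tool_pos: [0.5513, -0.03, 0.2241]
tcp_rot: [2.083, 0.274, -2.08]
wrist_force: [0.7, -0.1, 0.3]
width: 0.237
```

```bash
python3 - <<'E'
from h import *
s=monitor.read_state();print(s['time'],s['tool_pos'],s['wrist_force'],s['torque'],s['width'])
c=cam('scene');t=cam('top');save(c,'pics/s7.png',(200,110,340,260),4);save(t,'pics/t7.png',(225,170,345,290),5)
E
```

```text
7.5 [ 0.55128021 -0.02999711  0.22406927] [ 0.69732042 -0.10400961  0.3098106 ] [ 0.04736201 -0.05214524  0.00056681] 0.23668530025117096
```

View pics/s7.png

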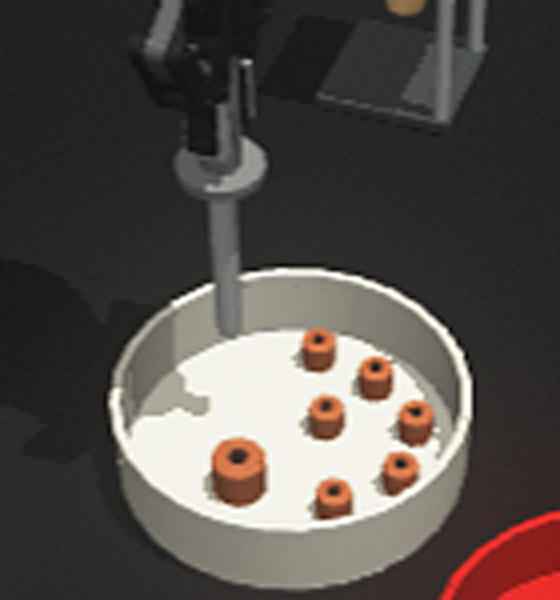

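View pics/t7.png

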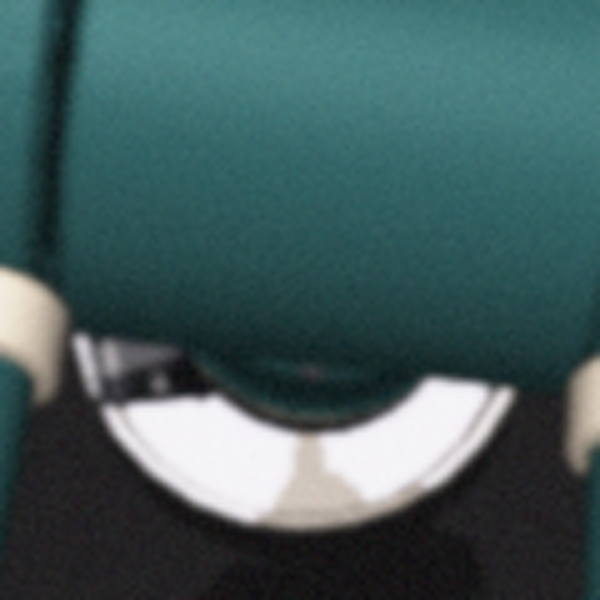

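In the scene view the rod hangs above the near floor of the dish with its low end at ≈ (229,331). The arm blocks most of the top view.

```bash
python3 - <<'E'
from h import *
c=cam('scene')
f=lambda x,y:((x+.5)/4-.5+200,(y+.5)/4-.5+110)
print('low end',px2w(c,*f(229,333),z=.0705), px2w(c,*f(229,328),z=.0705))
print('collar',px2w(c,*f(221,165),z=.187))
E
```

```text
low end [ 0.55150473 -0.03072467  0.0705    ] [ 0.54928357 -0.02772805  0.0705    ]
collar [ 0.55336462 -0.03196114  0.187     ]
```

Call:
{"fn": "play_rows", "kwargs": {
  "deltas": [
    {"wx":0,"wy":0,"wz":0,"x":0,"y":0,"z":-10,"fingers":1},
    {"wx":0,"wy":0,"wz":0,"x":0,"y":0,"z":-25,"fingers":1},
    {"wx":0,"wy":0,"wz":0,"x":0,"y":0,"z":-40,"fingers":1},
    {"wx":0,"wy":0,"wz":0,"x":0,"y":0,"z":-50,"fingers":1},
    {"wx":0,"wy":0,"wz":0,"x":0,"y":0,"z":-56,"fingers":1},
    {"wx":0,"wy":0,"wz":0,"x":0,"y":0,"z":-56,"fingers":1},
    {"wx":0,"wy":0,"wz":0,"x":0,"y":0,"z":-56,"fingers":1}
  ]
}}

```text
time: 8.52
tool_pos: [0.5511, -0.03, 0.1678]
tcp_rot: [2.083, 0.274, -2.081]
wrist_force: [0.2, 0.8, -0.2]
width: 0.238
```

```bash
python3 - <<'E'
from h import *
s=monitor.read_state();print(s['time'],s['tool_pos'],s['wrist_force'],s['torque'],s['width'])
c=cam('scene');save(c,'pics/s8.png',(200,110,340,260),4)
E
```

```text
8.525 [ 0.55112076 -0.03003992  0.16776857] [ 0.23354192  0.77256708 -0.15522893] [0.04506539 0.01862127 0.03459628] 0.2380387246053164
```

View pics/s8.png

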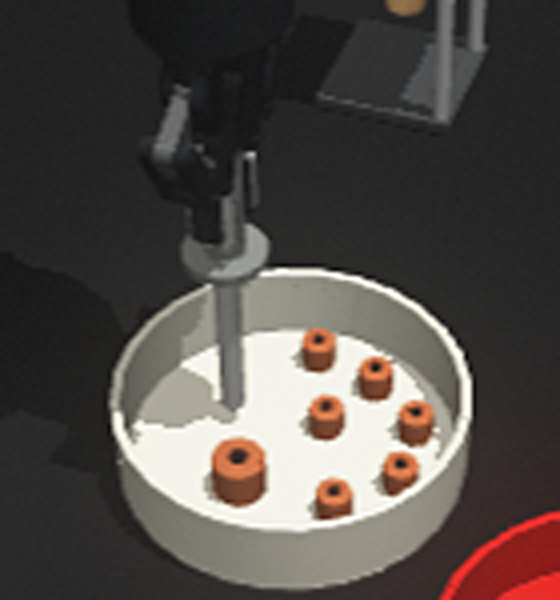

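The low end is on the near floor at ≈ (232,408), about 8 mm above the floor by the tool height, with no contact force. Stirring now at half a turn per call, clockwise (near → left → far).

Call:
{"fn": "play_rows", "kwargs": {
  "deltas": [
    {"wx":0,"wy":0,"wz":0,"x":-1,"y":6,"z":-2,"fingers":1},
    {"wx":0,"wy":0,"wz":0,"x":0,"y":12,"z":-2,"fingers":1},
    {"wx":0,"wy":0,"wz":0,"x":2,"y":18,"z":-2,"fingers":1},
    {"wx":0,"wy":0,"wz":0,"x":6,"y":23,"z":-2,"fingers":1},
    {"wx":0,"wy":0,"wz":0,"x":10,"y":28,"z":-2,"fingers":1},
    {"wx":0,"wy":0,"wz":0,"x":14,"y":32,"z":-2,"fingers":1},
    {"wx":0,"wy":0,"wz":0,"x":20,"y":36,"z":-2,"fingers":1},
    {"wx":0,"wy":0,"wz":0,"x":26,"y":38,"z":-2,"fingers":1},
    {"wx":0,"wy":0,"wz":0,"x":32,"y":40,"z":-2,"fingers":1},
    {"wx":0,"wy":0,"wz":0,"x":38,"y":40,"z":-2,"fingers":1},
    {"wx":0,"wy":0,"wz":0,"x":44,"y":40,"z":-2,"fingers":1},
    {"wx":0,"wy":0,"wz":0,"x":50,"y":38,"z":-2,"fingers":1},
    {"wx":0,"wy":0,"wz":0,"x":56,"y":36,"z":-2,"fingers":1},
    {"wx":0,"wy":0,"wz":0,"x":62,"y":32,"z":-2,"fingers":1},
    {"wx":0,"wy":0,"wz":0,"x":66,"y":28,"z":-2,"fingers":1},
    {"wx":0,"wy":0,"wz":0,"x":70,"y":23,"z":-2,"fingers":1},
    {"wx":0,"wy":0,"wz":0,"x":74,"y":18,"z":-2,"fingers":1},
    {"wx":0,"wy":0,"wz":0,"x":76,"y":12,"z":-2,"fingers":1},
    {"wx":0,"wy":0,"wz":0,"x":78,"y":6,"z":-2,"fingers":1},
    {"wx":0,"wy":0,"wz":0,"x":78,"y":0,"z":-2,"fingers":1}
  ]
}}

```text
time: 11.08
tool_pos: [0.6288, -0.0305, 0.1653]
tcp_rot: [2.082, 0.274, -2.082]
wrist_force: [0.1, 0.7, -1.7]
width: 0.234
```

```bash
python3 - <<'E'
from h import *
s=monitor.read_state();print(s['time'],s['tool_pos'],s['wrist_force'],s['torque'],s['width'])
c=cam('scene');save(c,'pics/s9.png',(200,110,340,260),4)
E
```

```text
11.075 [ 0.62879173 -0.03045959  0.16530817] [ 0.0870529   0.74588636 -1.68691204] [0.06619052 0.03413913 0.02486171] 0.23407989596076909
```

View pics/s9.png

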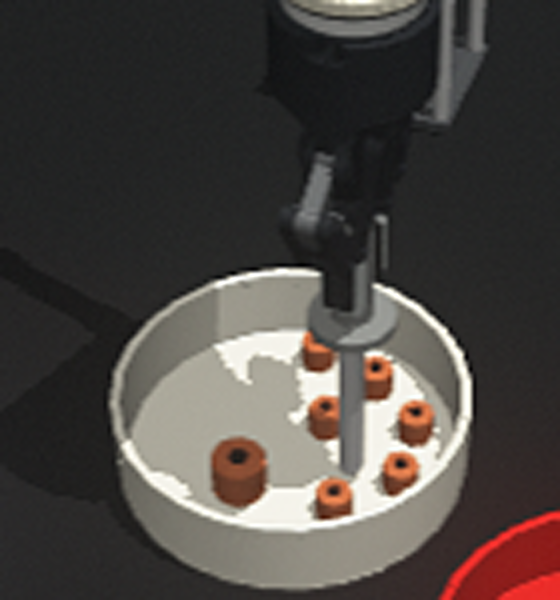

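The rod is at the far side, upright, with its low end at ≈ (350,470). Nothing has been disturbed yet. Next is the second half-turn through the right side, which meets the large bead.

Call:
{"fn": "play_rows", "kwargs": {
  "deltas": [
    {"wx":0,"wy":0,"wz":0,"x":0,"y":-6,"z":0,"fingers":1},
    {"wx":0,"wy":0,"wz":0,"x":-2,"y":-12,"z":0,"fingers":1},
    {"wx":0,"wy":0,"wz":0,"x":-4,"y":-18,"z":0,"fingers":1},
    {"wx":0,"wy":0,"wz":0,"x":-8,"y":-23,"z":0,"fingers":1},
    {"wx":0,"wy":0,"wz":0,"x":-12,"y":-28,"z":0,"fingers":1},
    {"wx":0,"wy":0,"wz":0,"x":-16,"y":-32,"z":0,"fingers":1},
    {"wx":0,"wy":0,"wz":0,"x":-22,"y":-36,"z":0,"fingers":1},
    {"wx":0,"wy":0,"wz":0,"x":-28,"y":-38,"z":0,"fingers":1},
    {"wx":0,"wy":0,"wz":0,"x":-34,"y":-40,"z":0,"fingers":1},
    {"wx":0,"wy":0,"wz":0,"x":-40,"y":-40,"z":0,"fingers":1},
    {"wx":0,"wy":0,"wz":0,"x":-46,"y":-40,"z":0,"fingers":1},
    {"wx":0,"wy":0,"wz":0,"x":-52,"y":-38,"z":0,"fingers":1},
    {"wx":0,"wy":0,"wz":0,"x":-58,"y":-36,"z":0,"fingers":1},
    {"wx":0,"wy":0,"wz":0,"x":-64,"y":-32,"z":0,"fingers":1},
    {"wx":0,"wy":0,"wz":0,"x":-68,"y":-28,"z":0,"fingers":1},
    {"wx":0,"wy":0,"wz":0,"x":-72,"y":-23,"z":0,"fingers":1},
    {"wx":0,"wy":0,"wz":0,"x":-76,"y":-18,"z":0,"fingers":1},
    {"wx":0,"wy":0,"wz":0,"x":-78,"y":-12,"z":0,"fingers":1},
    {"wx":0,"wy":0,"wz":0,"x":-80,"y":-6,"z":0,"fingers":1},
    {"wx":0,"wy":0,"wz":0,"x":-80,"y":0,"z":0,"fingers":1}
  ]
}}

```text
time: 13.62
tool_pos: [0.5486, -0.0296, 0.1653]
tcp_rot: [2.082, 0.274, -2.082]
wrist_force: [1.0, 0.3, -1.1]
width: 0.237
```

```bash
python3 - <<'E'
from h import *
s=monitor.read_state();print(s['time'],s['tool_pos'],s['wrist_force'],s['torque'],s['width'])
c=cam('scene');save(c,'pics/s10.png',(200,110,340,260),4)
E
```

```text
13.625 [ 0.5486272  -0.02955717  0.16528846] [ 0.97235589  0.28348204 -1.10373354] [-0.01480525  0.03797934  0.00407042] 0.23715996651277965
```

View pics/s10.png

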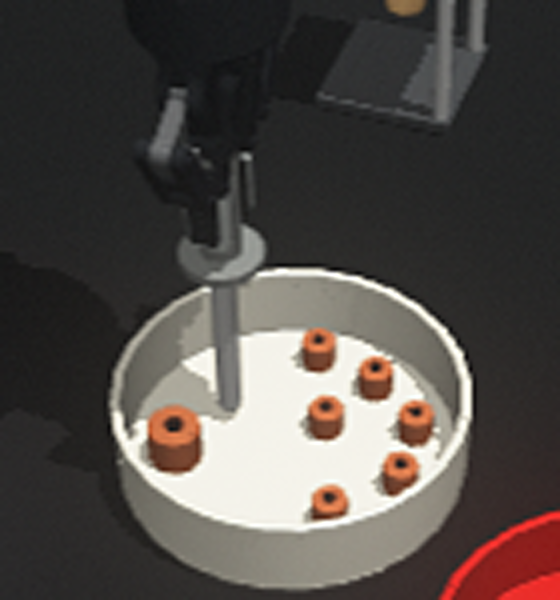

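The first turn is complete. The large bead has moved from ≈ (238,460) to ≈ (175,425), still upright in the dish. Starting the second turn.

Call:
{"fn": "play_rows", "kwargs": {
  "deltas": [
    {"wx":0,"wy":0,"wz":0,"x":0,"y":6,"z":0,"fingers":1},
    {"wx":0,"wy":0,"wz":0,"x":2,"y":12,"z":0,"fingers":1},
    {"wx":0,"wy":0,"wz":0,"x":4,"y":18,"z":0,"fingers":1},
    {"wx":0,"wy":0,"wz":0,"x":8,"y":23,"z":0,"fingers":1},
    {"wx":0,"wy":0,"wz":0,"x":12,"y":28,"z":0,"fingers":1},
    {"wx":0,"wy":0,"wz":0,"x":16,"y":32,"z":0,"fingers":1},
    {"wx":0,"wy":0,"wz":0,"x":22,"y":36,"z":0,"fingers":1},
    {"wx":0,"wy":0,"wz":0,"x":28,"y":38,"z":0,"fingers":1},
    {"wx":0,"wy":0,"wz":0,"x":34,"y":40,"z":0,"fingers":1},
    {"wx":0,"wy":0,"wz":0,"x":40,"y":40,"z":0,"fingers":1},
    {"wx":0,"wy":0,"wz":0,"x":46,"y":40,"z":0,"fingers":1},
    {"wx":0,"wy":0,"wz":0,"x":52,"y":38,"z":0,"fingers":1},
    {"wx":0,"wy":0,"wz":0,"x":58,"y":36,"z":0,"fingers":1},
    {"wx":0,"wy":0,"wz":0,"x":64,"y":32,"z":0,"fingers":1},
    {"wx":0,"wy":0,"wz":0,"x":68,"y":28,"z":0,"fingers":1},
    {"wx":0,"wy":0,"wz":0,"x":72,"y":23,"z":0,"fingers":1},
    {"wx":0,"wy":0,"wz":0,"x":76,"y":18,"z":0,"fingers":1},
    {"wx":0,"wy":0,"wz":0,"x":78,"y":12,"z":0,"fingers":1},
    {"wx":0,"wy":0,"wz":0,"x":80,"y":6,"z":0,"fingers":1},
    {"wx":0,"wy":0,"wz":0,"x":80,"y":0,"z":0,"fingers":1}
  ]
}}

```text
time: 16.18
tool_pos: [0.6288, -0.0304, 0.1653]
tcp_rot: [2.082, 0.274, -2.082]
wrist_force: [0.0, -0.5, -0.8]
width: 0.238
```

Call:
{"fn": "play_rows", "kwargs": {
  "deltas": [
    {"wx":0,"wy":0,"wz":0,"x":0,"y":-6,"z":0,"fingers":1},
    {"wx":0,"wy":0,"wz":0,"x":-2,"y":-12,"z":0,"fingers":1},
    {"wx":0,"wy":0,"wz":0,"x":-4,"y":-18,"z":0,"fingers":1},
    {"wx":0,"wy":0,"wz":0,"x":-8,"y":-23,"z":0,"fingers":1},
    {"wx":0,"wy":0,"wz":0,"x":-12,"y":-28,"z":0,"fingers":1},
    {"wx":0,"wy":0,"wz":0,"x":-16,"y":-32,"z":0,"fingers":1},
    {"wx":0,"wy":0,"wz":0,"x":-22,"y":-36,"z":0,"fingers":1},
    {"wx":0,"wy":0,"wz":0,"x":-28,"y":-38,"z":0,"fingers":1},
    {"wx":0,"wy":0,"wz":0,"x":-34,"y":-40,"z":0,"fingers":1},
    {"wx":0,"wy":0,"wz":0,"x":-40,"y":-40,"z":0,"fingers":1},
    {"wx":0,"wy":0,"wz":0,"x":-46,"y":-40,"z":0,"fingers":1},
    {"wx":0,"wy":0,"wz":0,"x":-52,"y":-38,"z":0,"fingers":1},
    {"wx":0,"wy":0,"wz":0,"x":-58,"y":-36,"z":0,"fingers":1},
    {"wx":0,"wy":0,"wz":0,"x":-64,"y":-32,"z":0,"fingers":1},
    {"wx":0,"wy":0,"wz":0,"x":-68,"y":-28,"z":0,"fingers":1},
    {"wx":0,"wy":0,"wz":0,"x":-72,"y":-23,"z":0,"fingers":1},
    {"wx":0,"wy":0,"wz":0,"x":-76,"y":-18,"z":0,"fingers":1},
    {"wx":0,"wy":0,"wz":0,"x":-78,"y":-12,"z":0,"fingers":1},
    {"wx":0,"wy":0,"wz":0,"x":-80,"y":-6,"z":0,"fingers":1},
    {"wx":0,"wy":0,"wz":0,"x":-80,"y":0,"z":0,"fingers":1}
  ]
}}

```text
time: 18.68
tool_pos: [0.5486, -0.0296, 0.1653]
tcp_rot: [2.082, 0.274, -2.082]
wrist_force: [0.6, 0.3, -1.9]
width: 0.237
```

```bash
python3 - <<'E'
from h import *
s=monitor.read_state();print(s['time'],s['tool_pos'],s['wrist_force'],s['torque'],s['width'])
c=cam('scene');save(c,'pics/s11.png',(200,110,340,260),4)
E
```

```text
18.675 [ 0.54861362 -0.02955532  0.16529234] [ 0.57769077  0.29633819 -1.87506696] [ 0.00358823 -0.02789573 -0.00782729] 0.23685587458827248
```

View pics/s11.png

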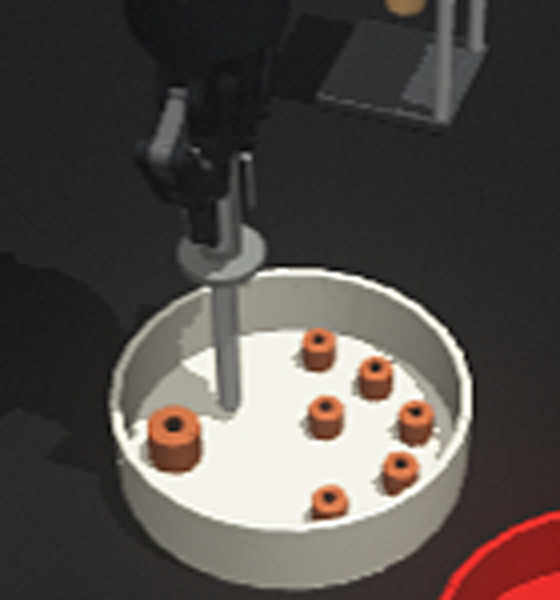

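The second turn is done. The rod is at the near side, and the large bead at (175,425) is still in the dish. Lifting and carrying back above the stand.

Call:
{"fn": "play_rows", "kwargs": {
  "deltas": [
    {"wx":0,"wy":0,"wz":0,"x":0,"y":0,"z":15,"fingers":1},
    {"wx":0,"wy":0,"wz":0,"x":0,"y":0,"z":45,"fingers":1},
    {"wx":0,"wy":0,"wz":0,"x":0,"y":0,"z":80,"fingers":1},
    {"wx":0,"wy":0,"wz":0,"x":0,"y":0,"z":115,"fingers":1},
    {"wx":0,"wy":0,"wz":0,"x":0,"y":0,"z":145,"fingers":1},
    {"wx":0,"wy":0,"wz":0,"x":0,"y":0,"z":158,"fingers":1},
    {"wx":0,"wy":0,"wz":0,"x":-2,"y":-12,"z":158,"fingers":1},
    {"wx":0,"wy":0,"wz":0,"x":-6,"y":-37,"z":158,"fingers":1},
    {"wx":0,"wy":0,"wz":0,"x":-12,"y":-72,"z":158,"fingers":1},
    {"wx":0,"wy":0,"wz":0,"x":-17,"y":-107,"z":158,"fingers":1},
    {"wx":0,"wy":0,"wz":0,"x":-23,"y":-142,"z":158,"fingers":1},
    {"wx":0,"wy":0,"wz":0,"x":-28,"y":-177,"z":158,"fingers":1},
    {"wx":0,"wy":0,"wz":0,"x":-34,"y":-212,"z":158,"fingers":1},
    {"wx":0,"wy":0,"wz":0,"x":-39,"y":-242,"z":158,"fingers":1},
    {"wx":0,"wy":0,"wz":0,"x":-42,"y":-260,"z":158,"fingers":1},
    {"wx":0,"wy":0,"wz":0,"x":-43,"y":-267,"z":158,"fingers":1},
    {"wx":0,"wy":0,"wz":0,"x":-43,"y":-267,"z":158,"fingers":1},
    {"wx":0,"wy":0,"wz":0,"x":-43,"y":-267,"z":158,"fingers":1}
  ]
}}

```text
time: 20.98
tool_pos: [0.5059, -0.2961, 0.3232]
tcp_rot: [2.082, 0.275, -2.081]
wrist_force: [0.5, 1.0, -1.4]
width: 0.24
```

```bash
python3 - <<'E'
from h import *
s=monitor.read_state();print(s['time'],s['tool_pos'],s['wrist_force'],s['torque'],s['width'])
c=cam('scene');save(c,'pics/s12.png',(100,170,180,280),5)
t=cam('top');save(t,'pics/t12.png',(370,180,510,320),4)
E
```

```text
20.975 [ 0.50589417 -0.29614256  0.32324776] [ 0.49150187  0.95630678 -1.36140175] [ 0.02030866 -0.01869981  0.02519025] 0.2404787950195869
```

View pics/s12.png

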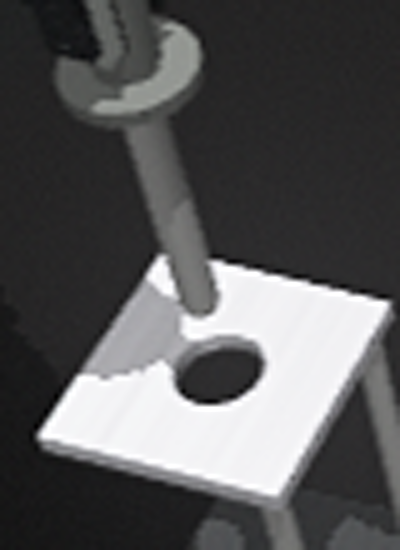

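View pics/t12.png

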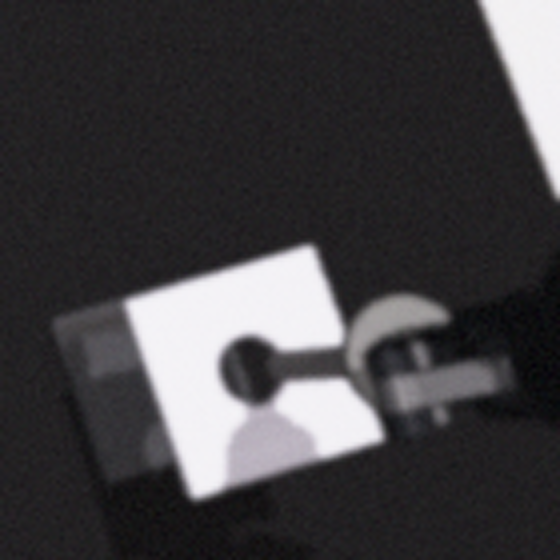

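Rod and hole stand as they did right after lift-off (low end (203,310), hole (219,369)). Lowering to about the same height as at the grasp.

Call:
{"fn": "play_rows", "kwargs": {
  "deltas": [
    {"wx":0,"wy":0,"wz":0,"x":0,"y":-1,"z":-10,"fingers":1},
    {"wx":0,"wy":0,"wz":0,"x":0,"y":-1,"z":-20,"fingers":1},
    {"wx":0,"wy":0,"wz":0,"x":0,"y":-1,"z":-30,"fingers":1},
    {"wx":0,"wy":0,"wz":0,"x":0,"y":-1,"z":-40,"fingers":1},
    {"wx":0,"wy":0,"wz":0,"x":0,"y":-1,"z":-50,"fingers":1},
    {"wx":0,"wy":0,"wz":0,"x":0,"y":-1,"z":-60,"fingers":1},
    {"wx":0,"wy":0,"wz":0,"x":0,"y":-1,"z":-60,"fingers":1}
  ]
}}

```text
time: 21.95
tool_pos: [0.5051, -0.2976, 0.2619]
tcp_rot: [2.081, 0.276, -2.084]
wrist_force: [1.3, 0.7, -1.5]
width: 0.24
```

```bash
python3 - <<'E'
from h import *
s=monitor.read_state();print(s['time'],s['tool_pos'],s['wrist_force'],s['torque'],s['width'])
c=cam('scene');save(c,'pics/s13.png',(90,150,200,300),4)
E
```

```text
21.95 [ 0.50507184 -0.29762651  0.26186205] [ 1.308692    0.73538385 -1.51686251] [ 0.03985649 -0.02965787 -0.02735109] 0.24019630998155506
```

View pics/s13.png

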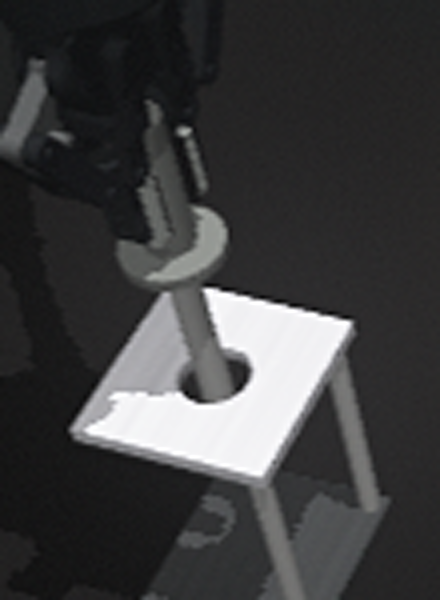

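The shaft is centred in the hole at ≈ (215,378). Lowering the rest of the way.

Call:
{"fn": "play_rows", "kwargs": {
  "deltas": [
    {"wx":0,"wy":0,"wz":0,"x":0,"y":0,"z":-10,"fingers":1},
    {"wx":0,"wy":0,"wz":0,"x":0,"y":0,"z":-25,"fingers":1},
    {"wx":0,"wy":0,"wz":0,"x":0,"y":0,"z":-40,"fingers":1},
    {"wx":0,"wy":0,"wz":0,"x":0,"y":0,"z":-55,"fingers":1},
    {"wx":0,"wy":0,"wz":0,"x":0,"y":0,"z":-66,"fingers":1},
    {"wx":0,"wy":0,"wz":0,"x":0,"y":0,"z":-73,"fingers":1},
    {"wx":0,"wy":0,"wz":0,"x":0,"y":0,"z":-77,"fingers":1},
    {"wx":0,"wy":0,"wz":0,"x":0,"y":0,"z":-78,"fingers":1},
    {"wx":0,"wy":0,"wz":0,"x":0,"y":0,"z":-78,"fingers":1}
  ]
}}

```text
time: 23.12
tool_pos: [0.506, -0.2982, 0.1857]
tcp_rot: [2.082, 0.273, -2.081]
wrist_force: [-0.1, 0.3, -0.5]
width: 0.242
```

```bash
python3 - <<'E'
from h import *
s=monitor.read_state();print(s['time'],s['tool_pos'],s['wrist_force'],s['torque'],s['width'])
c=cam('scene');save(c,'pics/s14.png',(90,150,200,300),4)
E
```

```text
23.125 [ 0.50596439 -0.29817592  0.18574287] [-0.14210104  0.31030395 -0.53657054] [-0.01302211 -0.05035877  0.037937  ] 0.24190683832775783
```

View pics/s14.png

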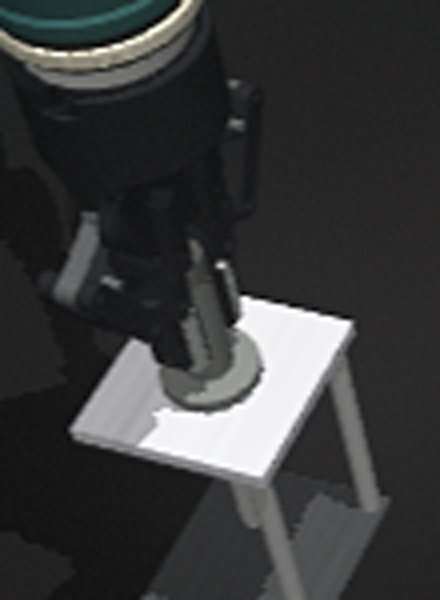

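The collar is about 2 mm above the plate. Lowering 2 mm more, then opening.

Call:
{"fn": "play_rows", "kwargs": {
  "deltas": [
    {"wx":0,"wy":0,"wz":0,"x":0,"y":0,"z":-1,"fingers":1},
    {"wx":0,"wy":0,"wz":0,"x":0,"y":0,"z":-2,"fingers":1},
    {"wx":0,"wy":0,"wz":0,"x":0,"y":0,"z":-2,"fingers":1},
    {"wx":0,"wy":0,"wz":0,"x":0,"y":0,"z":-2,"fingers":0.3},
    {"wx":0,"wy":0,"wz":0,"x":0,"y":0,"z":-2,"fingers":-0.3},
    {"wx":0,"wy":0,"wz":0,"x":0,"y":0,"z":-2,"fingers":-1},
    {"wx":0,"wy":0,"wz":0,"x":0,"y":0,"z":-2,"fingers":-1},
    {"wx":0,"wy":0,"wz":0,"x":0,"y":0,"z":-2,"fingers":-1},
    {"wx":0,"wy":0,"wz":0,"x":0,"y":0,"z":-2,"fingers":-1},
    {"wx":0,"wy":0,"wz":0,"x":0,"y":0,"z":-2,"fingers":-1}
  ]
}}

```text
time: 24.42
tool_pos: [0.5057, -0.298, 0.1833]
tcp_rot: [2.082, 0.274, -2.082]
wrist_force: [1.0, -0.3, 0.3]
width: 0.998
```

```bash
python3 - <<'E'
from h import *
s=monitor.read_state();print(s['time'],s['tool_pos'],s['wrist_force'],s['torque'],s['width'])
c=cam('scene');save(c,'pics/s15.png',(90,150,200,300),4)
E
```

```text
24.425 [ 0.50568425 -0.29796439  0.18326116] [ 1.01547908 -0.34259302  0.28188086] [ 0.00489913 -0.00934493 -0.02205627] 0.9976865204385346
```

View pics/s15.png

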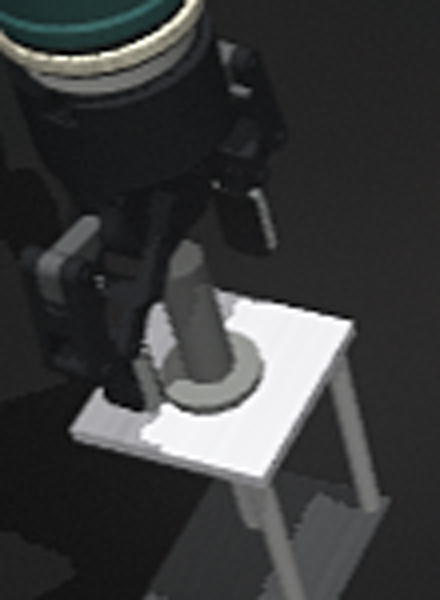

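The rod is free and upright with its collar flat on the plate at (210,375). Retreating straight up, then aside.

Call:
{"fn": "play_rows", "kwargs": {
  "deltas": [
    {"wx":0,"wy":0,"wz":0,"x":0,"y":0,"z":10,"fingers":-1},
    {"wx":0,"wy":0,"wz":0,"x":0,"y":0,"z":30,"fingers":-1},
    {"wx":0,"wy":0,"wz":0,"x":0,"y":0,"z":60,"fingers":-1},
    {"wx":0,"wy":0,"wz":0,"x":0,"y":0,"z":90,"fingers":-1},
    {"wx":0,"wy":0,"wz":0,"x":0,"y":0,"z":115,"fingers":-1},
    {"wx":0,"wy":0,"wz":0,"x":-15,"y":-20,"z":125,"fingers":-1},
    {"wx":0,"wy":0,"wz":0,"x":-45,"y":-50,"z":125,"fingers":-1},
    {"wx":0,"wy":0,"wz":0,"x":-75,"y":-80,"z":125,"fingers":-1},
    {"wx":0,"wy":0,"wz":0,"x":-105,"y":-110,"z":125,"fingers":-1},
    {"wx":0,"wy":0,"wz":0,"x":-135,"y":-140,"z":125,"fingers":-1},
    {"wx":0,"wy":0,"wz":0,"x":-150,"y":-160,"z":125,"fingers":-1},
    {"wx":0,"wy":0,"wz":0,"x":-150,"y":-160,"z":125,"fingers":-1},
    {"wx":0,"wy":0,"wz":0,"x":-150,"y":-160,"z":125,"fingers":-1}
  ]
}}

```text
time: 26.1
tool_pos: [0.3561, -0.4579, 0.3094]
tcp_rot: [2.083, 0.273, -2.08]
wrist_force: [-0.1, -0.7, -0.2]
width: 0.997
```

```bash
python3 - <<'E'
from h import *
s=monitor.read_state();print(s['time'],s['tool_pos'],s['wrist_force'],s['width'])
c=cam('scene');save(c,'pics/s16.png',s=1.4);t=cam('top');save(t,'pics/t16.png',(220,160,500,330),2.8)
E
```

```text
26.1 [ 0.35611033 -0.45785579  0.3094261 ] [-0.14589685 -0.70913131 -0.19973547] 0.9973908510835612
```

View pics/s16.png

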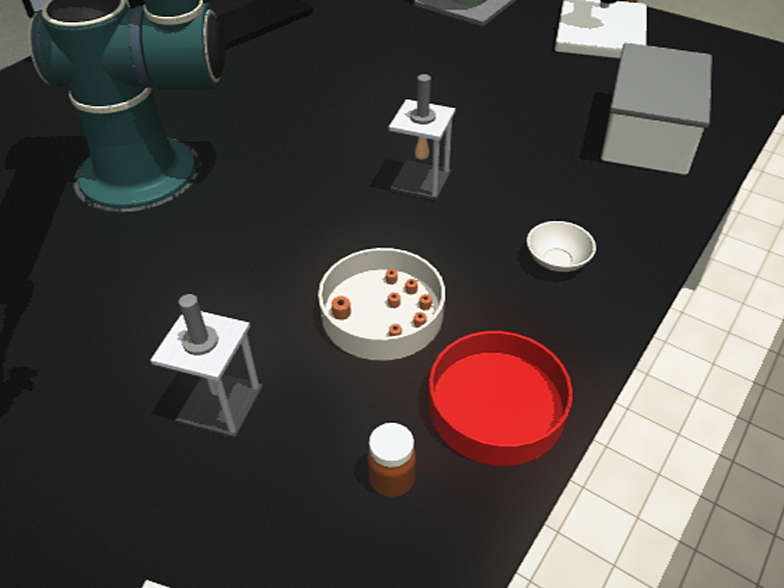

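View pics/t16.png

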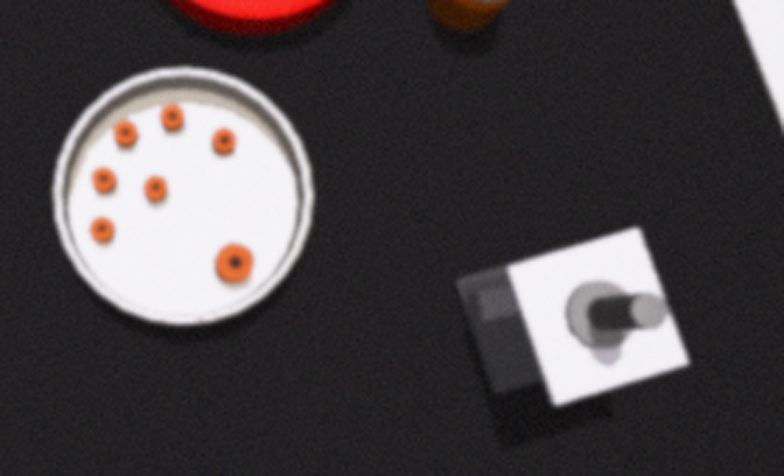

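The rod hangs upright in its stand as before: handle top (189,301) in the scene view, collar (600,315) in the top crop. The large bead, at (234,263) in the top crop, now lies near-right in the dish, and the arm is clear. I measure the bead and hand in.

```bash
python3 - <<'E'
from h import *
t=cam('top');f=lambda x,y:((x+.5)/2.8-.5+220,(y+.5)/2.8-.5+160)
print('bead',px2w(t,*f(234,263),z=.03),'collar',px2w(t,*f(599,315),z=.146),'handle',px2w(t,*f(649,311),z=.216))
print(finish_job())
E
```

```text
bead [ 0.53971544 -0.06934209  0.03      ] collar [ 0.50396783 -0.29540546  0.146     ] handle [ 0.50454446 -0.29684001  0.216     ]
the job is handed in; nothing more can be done
None
```

I lifted the rod out of its stand and stirred two full clockwise turns, starting and finishing at the near side. The stir ran about 40 mm from the dish centre with the low end about 6 mm above the floor by the tool height. I then hung the rod back in its stand, let go and handed the job in, which took about 26 s of the 61 s. The hand-in gave no verdict.

**Rod:** in the last pictures it hangs upright, at about (0.504, -0.296) m at the collar and (0.505, -0.297) m at the handle top. The hole's middle is at about (0.505, -0.297) m.

**Large bead:** it moved about 43 mm, from (0.583, -0.069) to (0.540, -0.069) m, and stands upright in the dish about 63 mm from its centre. It moved during the first turn; the second turn left it where it was. The six small beads are still in the dish and hardly moved.

**Arm:** it stands clear of everything, and every wrist force I read was under 4 N.

**What did not go cleanly:** my first move call was refused for missing keys and moved nothing. The two cameras differed by 2–4 mm, within the fit's slack, and the arm hid most of the top view while it was over the dish, so I checked the stirring in the scene view and tool readings only.

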